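# Clear the check weights off the balance

## Robot

A 7-joint arm with a two-finger parallel gripper is mounted at the origin on a cart in front of the work surface, level with it; the furniture and walls round the work are solid. World frame = base frame: x ahead of the robot, y to its left, z up, the work surface at z = 0. Lengths are in m, angles in rad, forces in N, time in s.
With the tool pointing down it reaches from about 0.4 to 0.85 m from the base axis. Payload 10.4 kg.
Tool frame: the origin (TCP) lies midway between the tips of the shut fingers; the grasp point (between the pads) lies 19 mm behind it (manip.tcp_to_grasp is the distance from the TCP to the grasp point, in m); z points along the fingers, y is the line along which they close (so a half turn about z gives the same grasp; the last joint's range is limited). The gripper opens to 85 mm and grips with 20 to 120 N. Pads are 22 mm wide; open, the fingers measure 114 mm over their backs; the gripper's body (76 mm by 85 mm) begins 54 mm behind the grasp point. The pads swing forward as they close: fully open they stand 13 mm farther back than shut.
Start: joints at [-1.144, 0.332, -0.065, 1.46, 0.022, 1.35, -0.088], TCP at [0.272, 0.563, 0.231] pointing down, gripper open.
Joint ranges: [-2.6, 2.6], [-0.5, 2.12], [-1.47, 1.34], [0.16, 2.42], [-1.27, 4.41], [0.06, 2.06], [-2.6, 2.6]. Speed limits (rad/s): [2.22, 2.22, 2.79, 2.79, 3.14, 3.14, 3.14].

## Interface

Orientations are given as a unit quaternion [x, y, z, w].
In Python, from workcell import manip gives the robot as it stands.
- The arm moves only by the shell command python3 -m jog 'ROWS' [FORCE]. ROWS is a JSON object of lists of equal length, an entry for each row: "offset": the shift along the world's x, y, z in m, a list of three; "yaw": the turn about the world's z in degrees; "jaw": the closure, from 0 (fully open) to 1 (shut). A call has 1 to 20 rows; each row shifts and turns the commanded pose from where the row before left it; what a row does not reach is not made up. A row lasts 1/12 s, in which the tool goes at most 41.7 mm and 7.16 degrees, less where a joint would pass 70% of its speed; a pose out of reach is approached as far as the arm can. A call is refused whole if a number of a shift passes 0.0417 or a number of a turn 7.16, either way. A call with a gripper value outside its range is refused whole. The fingers move at their own pace and stop on an object; FORCE is the grip in N (left out, the last holds). Time passes only in rows, so rows that do not move let the fingers close. It gives the time, the measured TCP pose, the force, the opening and the grip force at its end, in the units of the state.
- manip.get_obs(): the state, without advancing time (a new reading comes with each control period).
- manip.camera(name): name is "scene" or "top" or "wrist"; returns a dict with "frame" (420x560x3 uint8, red, green, blue), "camera_matrix" (3x3 intrinsics, pixels), "eye" and "attitude" of the camera in the world; the wrist camera has in their place "hand_eye" (4x4, takes a point from camera to tool coordinates, whose origin is the TCP and whose axes are the flange's). Camera axes: x right, y up, looking along -z (the intrinsics and any distortion apply to the point x, -y, -z); pixel columns grow to the right and rows downward; lengths in m; the calibration is good to about 2 mm. A picture is of the moment at which its call begins: read the wrist's pose just before it. There is no depth.
- manip.hand_in(): hands the job in; it is judged then, once.
Trained networks look in a picture, given as the dict that the camera call returned (one of the last four; its "shot" number tells which), for a name from the list of things; names that differ only in an ending like _2 or _b are one class to them, and where a whole thing is asked for, a point or a joint stands for the part that bears it (a point fixed in the world has none). Each returns a list of dicts, best first, with "score" (0 to 1); they miss things now and then, are a little off and sometimes report something else, mostly with a low value. They report only what shows in the picture. A call takes as long as a camera call.
- manip.masks_of(picture, name): "region" (420x560 bool, what is visible of it).
- manip.tip_of(picture, name): "at" ([x, y, z] in m, in world coordinates, good to about 4 mm: a listed point, or the origin of a listed thing).
The state is a dict: "clock": time; "joint_pos": joint angles; "joint_velocities": joint speeds; "tau": joint torques, N m; "position": TCP position; "ee_rot": TCP orientation; "ft_force": force on the tool from outside, world axes, zero at the start; "torque": the same for the moment, N m; "grip_width": opening from 0.0 (shut) to 1.0 (fully open); "grasp_force": force on a finger pad.
Only numpy, scipy, OpenCV 4.12 (cv2) and the standard library are available. Lean on these libraries where they do the work, as an engineer would, in place of code of your own. Each camera call takes 0.05 s, during which the arm holds its last target. There are 200 camera calls.

## Task

The five steel check weights were left in two piles on the balance pan. Take the piles apart and put every weight back, upright and flat, into its own storage dish: the smallest weight into the smallest dish, the next into the next larger, up to the largest. Set each weight down rather than dropping it, and do not knock the piles over.

Things in the scene. Friction and masses are not known exactly. Their poses are not given: they have to be found in the camera images.
- weight_20: The smallest check weight: a plain solid steel cylinder, 20 mm in diameter and 30 mm tall, 0.07 kg. Origin: centre of its underside; z is its upright axis. It starts upright in one of two piles, the larger always below the smaller, on the flat pan of a white bench balance (pan 62 mm above the bench, pile centres about 92 mm apart).
- weight_32: The second smallest check weight: a plain solid steel cylinder, 32 mm in diameter and 30 mm tall, 0.19 kg. Origin: centre of its underside; z is its upright axis. It starts upright in one of two piles, the larger always below the smaller, on the flat pan of a white bench balance (pan 62 mm above the bench, pile centres about 92 mm apart).
- weight_44: The middle-sized check weight: a plain solid steel cylinder, 44 mm in diameter and 30 mm tall, 0.36 kg. Origin: centre of its underside; z is its upright axis. It starts upright in one of two piles, the larger always below the smaller, on the flat pan of a white bench balance (pan 62 mm above the bench, pile centres about 92 mm apart).
- weight_56: The second largest check weight: a plain solid steel cylinder, 56 mm in diameter and 30 mm tall, 0.58 kg. Origin: centre of its underside; z is its upright axis. It starts upright in one of two piles, the larger always below the smaller, on the flat pan of a white bench balance (pan 62 mm above the bench, pile centres about 92 mm apart).
- weight_68: The largest check weight: a plain solid steel cylinder, 68 mm in diameter and 30 mm tall, 0.86 kg. Origin: centre of its underside; z is its upright axis. It starts upright in one of two piles, the larger always below the smaller, on the flat pan of a white bench balance (pan 62 mm above the bench, pile centres about 92 mm apart).
- dish_20: The smallest storage dish: grey, round and low, 40 mm across outside and 10 mm high, with a flat-bottomed round well 30 mm across and 6 mm deep (floor 4 mm above the bench); it belongs to the 20 mm weight. Fixed to the bench. Origin: centre of its underside, on the bench; z up.
- dish_32: The second smallest storage dish: grey, round and low, 52 mm across outside and 10 mm high, with a flat-bottomed round well 42 mm across and 6 mm deep (floor 4 mm above the bench); it belongs to the 32 mm weight. Fixed to the bench. Origin: centre of its underside, on the bench; z up.
- dish_44: The middle-sized storage dish: grey, round and low, 64 mm across outside and 10 mm high, with a flat-bottomed round well 54 mm across and 6 mm deep (floor 4 mm above the bench); it belongs to the 44 mm weight. Fixed to the bench. Origin: centre of its underside, on the bench; z up.
- dish_56: The second largest storage dish: grey, round and low, 76 mm across outside and 10 mm high, with a flat-bottomed round well 66 mm across and 6 mm deep (floor 4 mm above the bench); it belongs to the 56 mm weight. Fixed to the bench. Origin: centre of its underside, on the bench; z up.
- dish_68: The largest storage dish: grey, round and low, 88 mm across outside and 10 mm high, with a flat-bottomed round well 78 mm across and 6 mm deep (floor 4 mm above the bench); it belongs to the 68 mm weight. Fixed to the bench. Origin: centre of its underside, on the bench; z up.

How it is judged:
At the end, for the whole second after the job is handed in: Every weight stands upright (within 0.1 rad) at the bottom of the dish of its own size, centre within 8 mm of the dish's centre and underside 1 to 7 mm above the dish's underside, at rest (below 0.02 m/s) (horizontal distance between weight_20 and dish_20 below 0.008 m and z of weight_20 in the frame of dish_20 between 0.001 and 0.007 m and angle between each of weight_20, weight_32, weight_44, weight_56, weight_68's own z axis and vertical below 0.1 rad and linear speed of each of weight_20, weight_32, weight_44, weight_56, weight_68 below 0.02 m/s and horizontal distance between weight_32 and dish_32 below 0.008 m and z of weight_32 in the frame of dish_32 between 0.001 and 0.007 m and horizontal distance between weight_44 and dish_44 below 0.008 m and z of weight_44 in the frame of dish_44 between 0.001 and 0.007 m and horizontal distance between weight_56 and dish_56 below 0.008 m and z of weight_56 in the frame of dish_56 between 0.001 and 0.007 m and horizontal distance between weight_68 and dish_68 below 0.008 m and z of weight_68 in the frame of dish_68 between 0.001 and 0.007 m); the robot touches nothing.
It fails at once if the smallest weight is dropped or knocked off (moves faster than 0.6 m/s with no finger on it, a fall of about 2 cm) (linear speed of weight_20 above 0.6 m/s and contact force between the fingers and weight_20 below 0.05 N).
It fails at once if the second smallest weight is dropped or knocked off (moves faster than 0.6 m/s with no finger on it, a fall of about 2 cm) (linear speed of weight_32 above 0.6 m/s and contact force between the fingers and weight_32 below 0.05 N).
It fails at once if the middle-sized weight is dropped or knocked off (moves faster than 0.6 m/s with no finger on it, a fall of about 2 cm) (linear speed of weight_44 above 0.6 m/s and contact force between the fingers and weight_44 below 0.05 N).
It fails at once if the second largest weight is dropped or knocked off (moves faster than 0.6 m/s with no finger on it, a fall of about 2 cm) (linear speed of weight_56 above 0.6 m/s and contact force between the fingers and weight_56 below 0.05 N).
It fails at once if the largest weight is dropped or knocked off (moves faster than 0.6 m/s with no finger on it, a fall of about 2 cm) (linear speed of weight_68 above 0.6 m/s and contact force between the fingers and weight_68 below 0.05 N).
It also fails if it takes over 106 s, if anything falls off the work surface, if the arm or the gripper's body presses on something with over 40 N, if the wrist force passes 120 N, or if a joint passes its speed limit or range.

## Working session

There is one attempt and no reset: what is moved stays moved. The work goes in short steps, Python scripts to look and compute and a shell command to move; the robot and the scene stay as the last step left them, time stands still between calls to the robot, and variables do not carry over. Pictures are saved under pics/ and viewed, at most 14 in all, crops included, and the job is handed in when it is done.

```bash
mkdir -p pics; ls; cat > h.py <<'E'
import numpy as np, cv2
from workcell import manip
N=[20,32,44,56,68]
def save(p,f): cv2.imwrite('pics/'+f,p['frame'][:,:,::-1])
E
python3 - <<'E'
from h import *
print(manip.get_obs())
for c in ("scene","top"):
    p=manip.camera(c); save(p,c+'0.png'); print(c,p['camera_matrix'],p['eye'],p['attitude'],[k for k in p])
    for k in ('weight','dish'):
        for n in N:
            r=manip.tip_of(p,f'{k}_{n}'); m=manip.masks_of(p,f'{k}_{n}')
            print(k,n,[(np.round(a['at'],4),round(a['score'],2)) for a in r[:2]],[(np.round(np.argwhere(a['region']).mean(0)),a['region'].sum(),round(a['score'],2)) for a in m[:2]])
E
```

```text
pics
{'clock': 0.0, 'joint_pos': array([-1.14358254,  0.33285951, -0.06470183,  1.46092338,  0.02159229,
        1.34988832, -0.0885377 ]), 'joint_velocities': array([-0.00065623, -0.00139101, -0.00077134, -0.00020096,  0.00097279,
       -0.00072144,  0.00128836]), 'tau': array([-7.81808048e-04, -6.25446796e+01,  4.85885376e-02, -3.91592002e+01,
        1.61263818e-02,  1.01758976e-02,  5.48337226e-06]), 'position': array([0.27159133, 0.56250198, 0.23053221]), 'ee_rot': array([ 2.23023860e-01,  9.74812741e-01, -6.79920573e-04, -1.27124120e-04]), 'ft_force': array([-0.32561554, -0.11007853,  0.15177287]), 'torque': array([ 0.00085838,  0.03169583, -0.01832507]), 'grasp_force': 0.0, 'grip_width': 0.9978606856320197}
scene [[515.21644952   0.         282.97046084]
 [  0.         515.21644952 211.45097476]
 [  0.           0.           1.        ]] [-0.01552603 -1.07217441  0.6273756 ] [ 0.53240003 -0.13095969 -0.21113107  0.80921161] ['frame', 'camera_matrix', 'eye', 'attitude', 'shot']
weight 20 [(array([0.5685, 0.3001, 0.06  ]), 0.72), (array([0.5852, 0.2071, 0.0561]), 0.65)] [(array
[... 3172 characters left out ...]
83, -0.0737,  0.0076]), 0.85)] [(array([188., 302.]), np.int64(640), 0.9), (array([261., 392.]), np.int64(271), 0.82)]
dish 44 [(array([ 6.026e-01, -2.449e-01, -1.000e-04]), 0.92), (array([ 0.6383, -0.0737,  0.0076]), 0.85)] [(array([188., 302.]), np.int64(640), 0.9), (array([261., 392.]), np.int64(271), 0.82)]
dish 56 [(array([ 6.026e-01, -2.449e-01, -1.000e-04]), 0.92), (array([ 0.6383, -0.0737,  0.0076]), 0.85)] [(array([188., 302.]), np.int64(640), 0.9), (array([261., 392.]), np.int64(271), 0.82)]
dish 68 [(array([ 6.026e-01, -2.449e-01, -1.000e-04]), 0.92), (array([ 0.6383, -0.0737,  0.0076]), 0.85)] [(array([188., 302.]), np.int64(640), 0.9), (array([261., 392.]), np.int64(271), 0.82)]
```

```bash
python3 - <<'E'
from h import *
p=manip.camera('top')
out=[]
for k in ('weight_20','dish_20'):
    t=manip.tip_of(p,k); m=manip.masks_of(p,k)
    print(k,[(np.round(a['at'],4).tolist(),round(a['score'],2)) for a in t])
    for a in m:
        e=cv2.fitEllipse(cv2.findContours(a['region'].astype(np.uint8),0,1)[0][0]); print(np.round(np.array(e[0]),1),np.round(e[1],1),int(a['region'].sum()),round(a['score'],2))
q=cv2.imread('pics/top0.png'); cv2.imwrite('pics/topc.png',cv2.resize(q[120:320,80:280],(600,600),interpolation=cv2.INTER_CUBIC))
print(manip.get_obs()['clock'])
E
```

```text
weight_20 [([0.5741, 0.3067, 0.0919], 0.72), ([0.5842, 0.2118, 0.0636], 0.61), ([0.5714, 0.3009, 0.0642], 0.54), ([0.5865, 0.2014, 0.1211], 0.49), ([0.5847, 0.2051, 0.0887], 0.46)]
[145.  207.7] [18.6 21.5] 343 0.89
[188.  204.2] [19.9 22.2] 222 0.64
[185.  200.2] [6.5 8.8] 55 0.61
[149.9 209.5] [23.9 28.7] 292 0.61
dish_20 [([0.4788, -0.0461, -0.0015], 0.76), ([0.6044, -0.2441, -0.0005], 0.73), ([0.4801, -0.1872, 0.0013], 0.67), ([0.4479, -0.3131, -0.002], 0.62), ([0.6393, -0.0771, 0.0057], 0.59)]
[289.1 248.3] [31.7 32.6] 855 0.88
[392.2 261.1] [18.3 19. ] 298 0.77
[363.3 201.6] [23.6 23.8] 474 0.64
[301.6 188.1] [27.6 28.5] 655 0.57
[342. 250.] [14.6 14.9] 192 0.44
2.35
```

View pics/top0.png

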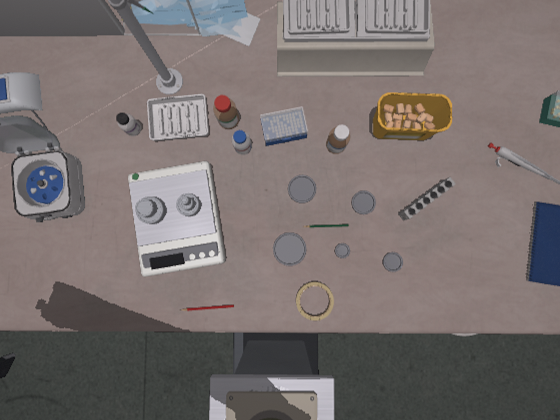

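View pics/scene0.png

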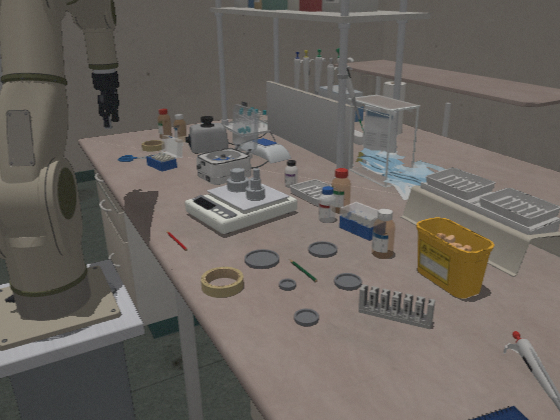

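View pics/topc.png

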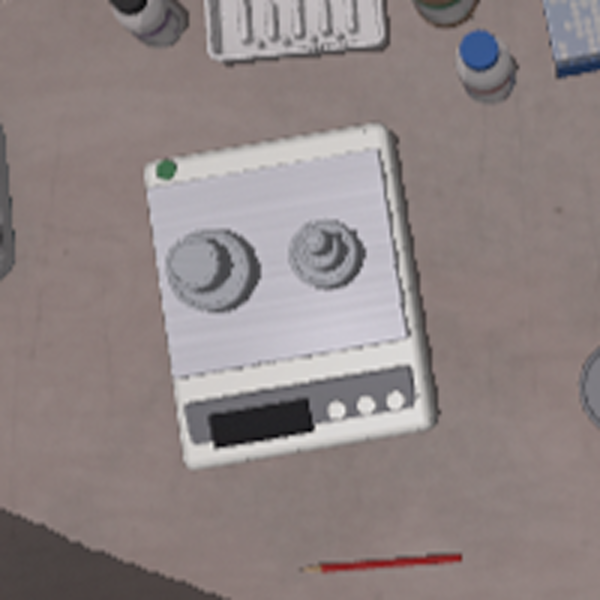

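```bash
python3 -m jog '{"offset":[[0.01,-0.01,0.005],[0.022,-0.025,0.005],[0.022,-0.025,0.005],[0.022,-0.025,0.005],[0.022,-0.025,0.005],[0.022,-0.025,0.005],[0.022,-0.025,0.005],[0.022,-0.025,0.005],[0.022,-0.025,0.005],[0.022,-0.025,0.005],[0.022,-0.025,0.005],[0.022,-0.025,0.005],[0.022,-0.025,0.005],[0.022,-0.025,0.005],[0.015,-0.015,0.005],[0,0,0],[0,0,0]],"yaw":[-2,-4,-4,-4,-4,-4,-4,-4,-4,-4,-4,-4,-4,-4,-3,0,0],"jaw":[0,0,0,0,0,0,0,0,0,0,0,0,0,0,0,0,0]}' 60
cat >> h.py <<'E'
from scipy.spatial.transform import Rotation as R
def pose(p,o=None):
    if 'eye' in p: return R.from_quat(p['attitude']).as_matrix(),np.array(p['eye'])
    H=np.array(p['hand_eye']); T=R.from_quat(o['ee_rot']).as_matrix()
    return T@H[:3,:3], T@H[:3,3]+o['position']
def ground(p,uv,z,o=None):
    A,e=pose(p,o); K=p['camera_matrix']
    d=A@np.array([(uv[0]-K[0,2])/K[0,0],-(uv[1]-K[1,2])/K[1,1],-1])
    return e+d*(z-e[2])/d[2]
def proj(p,X,o=None):
    A,e=pose(p,o); c=(np.atleast_2d(X)-e)@A; K=p['camera_matrix']
    return np.c_[K[0,2]-K[0,0]*c[:,0]/c[:,2],K[1,2]+K[1,1]*c[:,1]/c[:,2]]
def ell(m): return cv2.fitEllipse(max(cv2.findContours(m.astype(np.uint8),0,1)[0],key=len))
E
python3 - <<'E'
from h import *
p=manip.camera('top')
for a in manip.masks_of(p,'dish_20'):
    e=ell(a['region']); g=ground(p,e[0],.008); s=np.mean(e[1])*(1.11)/422.3
    print('dish',g.round(4),'dia',round(s,4))
o=manip.get_obs(); w=manip.camera('wrist'); save(w,'w1.png'); print(o['position'],o['ee_rot'],w['hand_eye'],w['camera_matrix'][0,0])
for a in manip.masks_of(w,'weight_20'):
    e=ell(a['region']); print(np.round(e[0],1),np.round(e[1],1),round(a['score'],2),[ground(w,e[0],z,o).round(4)[:2].tolist() for z in(.092,.122,.152)])
E
```

```text
clock: 3.77
position: [0.5836, 0.2106, 0.3068]
ee_rot: [0.663, 0.749, 0.0, 0.0]
ft_force: [-0.6, 0.6, -1.2]
grip_width: 1.0
grasp_force: 0.0
dish [ 0.6398 -0.0764  0.008 ] dia 0.0705
dish [ 0.6036 -0.2394  0.008 ] dia 0.06
dish [ 0.4815 -0.0433  0.008 ] dia 0.0844
dish [ 0.4477 -0.3127  0.008 ] dia 0.0507
dish [ 0.4763 -0.1818  0.008 ] dia 0.0376
[0.58217483 0.2133246  0.30634556] [ 6.60826395e-01  7.50538703e-01  9.38454244e-05 -3.48598367e-04] [[-1.04439636e-03  9.44504755e-01  3.28496083e-01  8.50056587e-02]
 [ 9.99999290e-01  1.17490243e-03 -1.98800882e-04  1.40612497e-03]
 [-5.73719225e-04  3.28495642e-01 -9.44505312e-01 -1.42765019e-01]
 [ 0.00000000e+00  0.00000000e+00  0.00000000e+00  1.00000000e+00]] 332.37254736507407
[283.1 176.6] [45.8 51.3] 0.93 [[0.5872, 0.2105], [0.586, 0.2178], [0.5848, 0.2252]]
[285.7 197.2] [20.3 26.1] 0.84 [[0.5932, 0.1872], [0.5915, 0.1965], [0.5898, 0.2058]]
[282.1 184.1] [27.5 31.8] 0.76 [[0.5872, 0.2019], [0.586, 0.2099], [0.5848, 0.218]]
[284.3  84.2] [44.9 49.7] 0.73 [[0.5761, 0.3054], [0.5759, 0.3048], [0.5756, 0.3041]]
[281.8  87.3] [65.5 69.3] 0.6 [[0.5741, 0.3022], [0.574, 0.3018], [0.5739, 0.3014]]
```

View pics/w1.png

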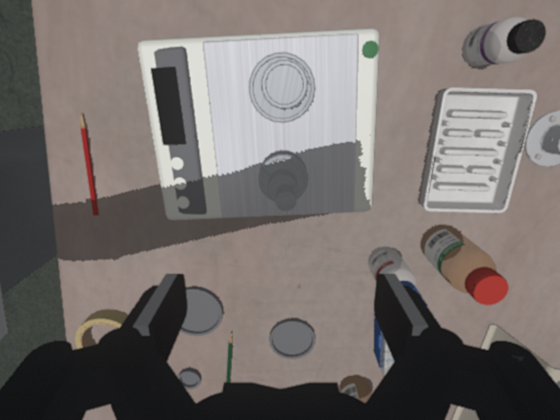

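```bash
cat >> h.py <<'E'
from scipy.optimize import minimize
T=np.linspace(0,2*np.pi,60)
def sil(p,xy,r,zb,h,o):
    X=np.vstack([np.c_[xy[0]+r*np.cos(T),xy[1]+r*np.sin(T),0*T+z] for z in (zb,zb+h)])
    im=np.zeros((840,1120),np.uint8); cv2.fillConvexPoly(im,cv2.convexHull((proj(p,X,o)*32+16).astype(np.int32)),1,shift=4); return im>0
def fit(p,mask,r,zb,h,x0,o=None,occ=()):
    M=cv2.resize(mask.astype(np.uint8),(1120,840),interpolation=cv2.INTER_NEAREST)>0
    O=np.zeros_like(M)
    for q in occ: O|=sil(p,*q,o)
    f=lambda x:(lambda S:-(S&M).sum()/(S|M).sum())(sil(p,x,r,zb,h,o)&~O)
    s=minimize(f,x0,method='Nelder-Mead',options=dict(initial_simplex=np.array(x0)+[[0,0],[.006,0],[0,.006]],xatol=1e-4,fatol=1e-4))
    return s.x.round(4),round(-s.fun,3)
def best(p,ms,r,zb,h,x0,o=None,occ=()): return max((fit(p,a['region'],r,zb,h,x0,o,occ) for a in ms),key=lambda t:t[1])
D={20:(.4763,-.1818),32:(.4477,-.3127),44:(.6036,-.2394),56:(.6398,-.0764),68:(.4815,-.0433)}
def dishes(c):
    o=manip.get_obs(); p=manip.camera(c); m=manip.masks_of(p,'dish_20')
    for n in N:
        try: print(c,'dish',n,best(p,m,n/2000+.01,0,.01,D[n],o))
        except Exception as e: print(n,e)
def piles(c,L,Rt,xL=(.575,.302),xR=(.586,.210)):
    o=manip.get_obs(); p=manip.camera(c); m=manip.masks_of(p,'weight_20')
    for st,x in ((L,xL),(Rt,xR)):
        occ=[]
        for i in range(len(st))[::-1]:
            n=st[i]; zb=.062+.03*i; b=best(p,m,n/2000,zb,.03,x,o,occ); print(c,n,b); occ.append((b[0],n/2000,zb,.03))
E
python3 - <<'E'
from h import *
piles('top',[68,44],[56,32,20]); piles('wrist',[68,44],[56,32,20]); piles('scene',[68,44],[56,32,20]); dishes('top'); dishes('scene')
E
```

```text
top 44 (array([0.5848, 0.2738]), np.float64(0.159))
top 68 (array([0.575, 0.302]), np.float64(-0.0))
top 20 (array([0.5903, 0.2049]), np.float64(0.698))
top 32 (array([0.5722, 0.2014]), np.float64(0.35))
top 56 (array([0.5871, 0.2097]), np.float64(0.439))
wrist 44 (array([0.5757, 0.3043]), np.float64(0.967))
wrist 68 (array([0.5738, 0.3011]), np.float64(0.872))
wrist 20 (array([0.5904, 0.2023]), np.float64(0.842))
wrist 32 (array([0.5867, 0.2033]), np.float64(0.86))
wrist 56 (array([0.5878, 0.207 ]), np.float64(0.918))
scene 44 (array([0.5712, 0.3068]), np.float64(0.759))
scene 68 (array([0.5705, 0.3086]), np.float64(0.811))
scene 20 (array([0.5864, 0.2048]), np.float64(0.719))
scene 32 (array([0.5892, 0.2159]), np.float64(0.691))
scene 56 (array([0.5855, 0.2135]), np.float64(0.849))
top dish 20 (array([ 0.4773, -0.1818]), np.float64(0.902))
top dish 32 (array([ 0.4486, -0.3126]), np.float64(0.938))
top dish 44 (array([ 0.6045, -0.2392]), np.float64(0.965))
top dish 56 (array([ 0.6423, -0.0755]), np.float64(0.927))
top dish 68 (array([ 0.4817, -0.0429]), np.float64(0.964))
scene dish 20 (array([ 0.4723, -0.1834]), np.float64(0.83))
scene dish 32 (array([ 0.4461, -0.3112]), np.float64(0.91))
scene dish 44 (array([ 0.6013, -0.2383]), np.float64(0.924))
scene dish 56 (array([ 0.6363, -0.0757]), np.float64(0.923))
scene dish 68 (array([ 0.4791, -0.041 ]), np.float64(0.922))
```

```bash
python3 -m jog '{"offset":[[0.004,-0.005,-0.02],[0.004,-0.005,-0.03],[0,0,-0.03],[0,0,-0.025],[0,0,-0.01],[0,0,0],[0,0,0],[0,0,0]],"yaw":[0,0,0,0,0,0,0,0],"jaw":[0,0,0,0.2,0.2,0.3,0.3,0.3]}'
python3 - <<'E'
from h import *
for i in range(2):
    o=manip.get_obs(); print(o['position'],o['grip_width'],o['ft_force'])
    p=manip.camera('wrist')
save(p,'w2.png'); m=manip.masks_of(p,'weight_20')
print('20',best(p,m,.01,.122,.03,(.59,.203),o),'32',best(p,m,.016,.092,.03,(.587,.205),o,[((.59,.203),.01,.122,.03)]))
E
```

```text
clock: 5.13
position: [0.5917, 0.2032, 0.1934]
ee_rot: [0.661, 0.75, 0.001, 0.001]
ft_force: [-1.0, 0.5, 0.3]
grip_width: 0.699
grasp_force: 0.0
[0.59165762 0.20319535 0.19337637] 0.6991467781934321 [-0.95143078  0.46736902  0.34120726]
[0.59170032 0.2032095  0.19344557] 0.6969421037345027 [-0.15063149 -0.68692037 -0.09242661]
20 (array([0.5902, 0.2022]), np.float64(0.869)) 32 (array([0.5873, 0.2028]), np.float64(0.814))
```

View pics/w2.png

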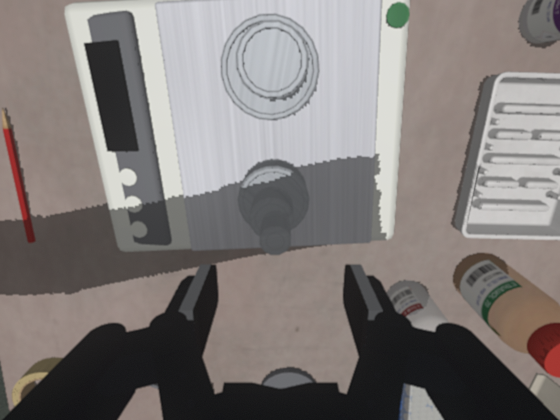

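```bash
python3 -m jog '{"offset":[[-0.001,0,-0.016],[0,0,-0.024],[0,0,-0.018],[0,0,-0.006],[0,0,0],[0,0,0],[0,0,0],[0,0,0],[0,0,0],[0,0,0],[0,0,0],[0,0,0],[0,0,0],[0,0,0],[0,0,0]],"yaw":[0,0,0,0,0,0,0,0,0,0,0,0,0,0,0],"jaw":[0.3,0.3,0.3,0.4,0.5,0.6,0.65,0.68,0.7,0.72,0.74,0.76,0.8,0.9,1]}' 40
```

```text
clock: 6.53
position: [0.5898, 0.203, 0.1276]
ee_rot: [0.661, 0.75, 0.0, 0.0]
ft_force: [-1.1, 0.0, 3.8]
grip_width: 0.222
grasp_force: 39.1
```

```bash
python3 -m jog '{"offset":[[0,0,0.01],[0,0,0.02],[0,0,0.03],[-0.004,-0.013,0.02],[-0.0075,-0.0257,0],[-0.0075,-0.0257,0],[-0.0075,-0.0257,0],[-0.0075,-0.0257,0],[-0.0075,-0.0257,0],[-0.0075,-0.0257,0],[-0.0075,-0.0257,0],[-0.0075,-0.0257,0],[-0.0075,-0.0257,0],[-0.0075,-0.0257,0],[-0.0075,-0.0257,0],[-0.0075,-0.0257,0],[-0.0075,-0.0257,-0.01],[-0.0075,-0.0257,-0.02],[-0.004,-0.013,-0.02],[0,0,0]],"yaw":[0,0,0,0,0,0,0,0,0,0,0,0,0,0,0,0,0,0,0,0],"jaw":[1,1,1,1,1,1,1,1,1,1,1,1,1,1,1,1,1,1,1,1]}'
python3 - <<'E'
from h import *
o=manip.get_obs(); p=manip.camera('wrist'); o=manip.get_obs(); p=manip.camera('wrist'); print(o['position']); save(p,'w3.png'); m=manip.masks_of(p,'dish_20')
for n in N: print(n,best(p,m,n/2000+.01,0,.01,D[n],o))
m=manip.masks_of(p,'weight_20'); z=o['position'][2]-.0056
print('held',best(p,m,.01,z,.03,tuple(o['position'][:2]),o),manip.get_obs()['grasp_force'])
E
```

```text
clock: 8.2
position: [0.4736, -0.186, 0.1548]
ee_rot: [0.663, 0.749, -0.002, -0.002]
ft_force: [-0.6, -0.2, -0.8]
grip_width: 0.218
grasp_force: 39.2
[ 0.47511475 -0.1841024   0.15634618]
20 (array([ 0.477 , -0.1841]), np.float64(0.926))
32 (array([ 0.438, -0.323]), np.float64(0.072))
44 (array([ 0.6043, -0.2416]), np.float64(0.958))
56 (array([ 0.6405, -0.0789]), np.float64(0.974))
68 (array([ 0.4803, -0.0449]), np.float64(0.986))
held (array([ 0.4766, -0.1848]), np.float64(0.875)) 39.176169633865356
```

View pics/w3.png

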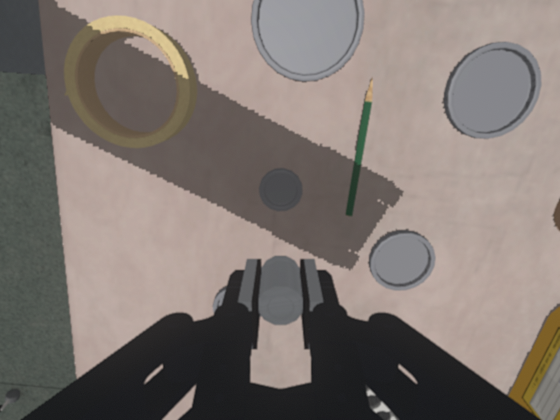

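```bash
python3 -m jog '{"offset":[[0.001,0,-0.015],[0,0,-0.03],[0,0,-0.03],[0,0,-0.03],[0,0,-0.02],[0,0,-0.01],[0,0,-0.006],[0,0,-0.003],[0,0,0],[0,0,0],[0,0,0]],"yaw":[0,0,0,0,0,0,0,0,0,0,0],"jaw":[1,1,1,1,1,1,1,1,1,1,1]}'
```

```text
clock: 9.32
position: [0.4786, -0.1831, 0.0145]
ee_rot: [0.661, 0.75, 0.001, 0.001]
ft_force: [0.1, -0.1, -1.0]
grip_width: 0.222
grasp_force: 39.2
```

```bash
python3 -m jog '{"offset":[[-0.001,0,-0.002],[0,0,-0.002],[0,0,0],[0,0,0]],"yaw":[0,0,0,0],"jaw":[1,1,1,1]}'; python3 -c "
from h import *
for i in range(3): o=manip.get_obs();print(o['position'],o['ft_force']);manip.camera('wrist')"
```

```text
clock: 9.65
position: [0.4772, -0.1831, 0.0103]
ee_rot: [0.661, 0.75, 0.001, 0.0]
ft_force: [-4.3, 1.8, 10.6]
grip_width: 0.22
grasp_force: 46.9
[ 0.47720905 -0.18307292  0.0102903 ] [-4.30362344  1.76819899 10.63767702]
[ 0.47720031 -0.18305033  0.01028116] [-3.44627241  1.80191814 10.91528702]
[ 0.47722328 -0.18302988  0.01028716] [-3.98874475  1.64591468 11.55814381]
```

```bash
python3 -m jog '{"offset":[[0,0,0.0005],[0,0,0],[0,0,0],[0,0,0],[0,0,0],[0,0,0.01],[0,0,0.03],[0,0,0.04],[0,0,0.04],[0.01,0.03,0.03],[0.007,0.026,0],[0.007,0.026,0],[0.007,0.026,0],[0,0,0]],"yaw":[0,0,0,0,0,0,0,0,0,0,0,0,0,0],"jaw":[0.75,0.7,0.65,0.6,0.55,0.5,0.5,0.5,0.4,0.4,0.4,0.4,0.4,0.4]}'
python3 - <<'E'
from h import *
manip.camera('wrist'); o=manip.get_obs(); p=manip.camera('wrist'); print(o['position']); save(p,'w4.png'); m=manip.masks_of(p,'weight_20')
print(best(p,m,.01,.004,.03,(.477,-.184),o))
m=manip.masks_of(p,'dish_20')
for n in N: print(n,best(p,m,n/2000+.01,0,.01,D[n],o))
E
```

```text
clock: 10.97
position: [0.5085, -0.0705, 0.1593]
ee_rot: [0.659, 0.752, 0.001, -0.0]
ft_force: [0.8, 0.8, -0.3]
grip_width: 0.6
grasp_force: 0.0
[ 0.50787047 -0.07338634  0.15913855]
(array([ 0.4793, -0.1839]), np.float64(0.853))
20 (array([ 0.4787, -0.1853]), np.float64(0.25))
32 (array([ 0.4477, -0.3127]), np.float64(-0.0))
44 (array([ 0.5927, -0.247 ]), np.float64(0.451))
56 (array([ 0.6404, -0.079 ]), np.float64(0.959))
68 (array([ 0.4802, -0.0457]), np.float64(0.965))
```

View pics/w4.png

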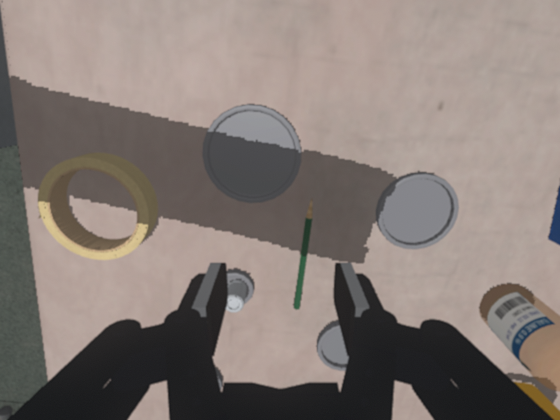

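```bash
python3 -m jog '{"offset":[[0.0036,0.0125,0.01],[0.0072,0.0254,0.01],[0.0072,0.0254,0.01],[0.0072,0.0254,0.01],[0.0072,0.0254,0.01],[0.0072,0.0254,0.01],[0.0072,0.0254,0],[0.0072,0.0254,0],[0.0072,0.0254,0],[0.0072,0.0254,0],[0.0072,0.0254,0],[0.0036,0.0125,0],[0,0,0],[0,0,0],[0,0,0]],"yaw":[0,0,0,0,0,0,0,0,0,0,0,0,0,0,0],"jaw":[0.3,0.3,0.3,0.3,0.3,0.3,0.3,0.3,0.3,0.3,0.3,0.3,0.3,0.3,0.3]}'
python3 - <<'E'
from h import *
manip.camera('wrist'); o=manip.get_obs(); p=manip.camera('wrist'); print(o['position']); save(p,'w5.png'); m=manip.masks_of(p,'weight_20')
print('32',best(p,m,.016,.092,.03,(.587,.204),o),'56',best(p,m,.028,.062,.03,(.587,.207),o,[((.587,.204),.016,.092,.03)]))
b=best(p,m,.022,.092,.03,(.576,.304),o);print('44',b,'68',best(p,m,.034,.062,.03,(.574,.302),o,[(b[0],.022,.092,.03)]))
E
```

```text
clock: 12.42
position: [0.5868, 0.2003, 0.2187]
ee_rot: [0.662, 0.749, -0.0, 0.0]
ft_force: [-0.5, -0.3, -0.8]
grip_width: 0.7
grasp_force: 0.0
[0.58677749 0.20033638 0.21876853]
32 (array([0.5865, 0.2043]), np.float64(0.89)) 56 (array([0.5876, 0.2065]), np.float64(0.904))
44 (array([0.5758, 0.3039]), np.float64(0.943)) 68 (array([0.5741, 0.3006]), np.float64(0.864))
```

```bash
python3 -m jog '{"offset":[[0,0.004,-0.02],[0,0,-0.035],[0,0,-0.03],[0,0,-0.02],[0,0,-0.01],[0,0,-0.006],[0,0,0],[0,0,0],[0,0,0],[0,0,0],[0,0,0],[0,0,0],[0,0,0],[0,0,0],[0,0,0],[0,0,0]],"yaw":[0,0,0,0,0,0,0,0,0,0,0,0,0,0,0,0],"jaw":[0.3,0.3,0.3,0.3,0.3,0.4,0.45,0.5,0.54,0.57,0.6,0.62,0.64,0.7,0.8,1]}' 50
```

```text
clock: 13.9
position: [0.5867, 0.2069, 0.0983]
ee_rot: [0.661, 0.75, 0.0, 0.0]
ft_force: [-3.4, -0.2, 6.3]
grip_width: 0.353
grasp_force: 48.9
```

```bash
python3 -m jog '{"offset":[[0,0,0.01],[0,0,0.025],[0,0,0.03],[-0.004,-0.015,0.015],[-0.0077,-0.029,0],[-0.0077,-0.029,0],[-0.0077,-0.029,0],[-0.0077,-0.029,0],[-0.0077,-0.029,0],[-0.0077,-0.029,0],[-0.0077,-0.029,0],[-0.0077,-0.029,0],[-0.0077,-0.029,0],[-0.0077,-0.029,0],[-0.0077,-0.029,0],[-0.0077,-0.029,0],[-0.0077,-0.029,0],[-0.0077,-0.029,0],[-0.0077,-0.029,0],[-0.0077,-0.029,0]],"yaw":[0,0,0,0,0,0,0,0,0,0,0,0,0,0,0,0,0,0,0,0],"jaw":[1,1,1,1,1,1,1,1,1,1,1,1,1,1,1,1,1,1,1,1]}'
python3 -m jog '{"offset":[[-0.0077,-0.029,-0.01],[-0.004,-0.013,-0.02],[0,0,0],[0,0,0],[0,0,0],[0,0,0]],"yaw":[0,0,0,0,0,0],"jaw":[1,1,1,1,1,1]}'
cat >> h.py <<'E'
def over(n,d):
    manip.camera('wrist'); o=manip.get_obs(); p=manip.camera('wrist'); P=o['position']; print('tcp',P,o['ft_force'])
    m=manip.masks_of(p,'dish_20')
    for k in N:
        b=best(p,m,k/2000+.01,0,.01,D[k],o)
        if b[1]>.8: print('dish',k,b)
    print('held',best(p,manip.masks_of(p,'weight_20'),n/2000,P[2]-d,.03,tuple(P[:2]),o))
    return p
E
python3 -c "
from h import *
over(32,.0063)"
```

```text
clock: 15.57
position: [0.4587, -0.2736, 0.1781]
ee_rot: [0.661, 0.75, 0.0, 0.0]
ft_force: [0.3, -0.8, -1.0]
grip_width: 0.352
grasp_force: 49.8
clock: 16.07
position: [0.4486, -0.3134, 0.1484]
ee_rot: [0.66, 0.751, 0.0, 0.0]
ft_force: [0.7, -0.5, -1.6]
grip_width: 0.356
grasp_force: 49.8
tcp [ 0.44864685 -0.31338786  0.14838651] [-0.13155382  0.34831285 -1.14724618]
dish 32 (array([ 0.4477, -0.3163]), np.float64(0.906))
dish 44 (array([ 0.604 , -0.2422]), np.float64(0.94))
held (array([ 0.4501, -0.3161]), np.float64(0.898))
```

```bash
python3 -m jog '{"offset":[[-0.0015,0,-0.015],[0,0,-0.03],[0,0,-0.03],[0,0,-0.03],[0,0,-0.018],[0,0,-0.008],[0,0,-0.004],[0,0,-0.001],[0,0,0],[0,0,0],[0,0,-0.0005],[0,0,-0.0005],[0,0,0]],"yaw":[0,0,0,0,0,0,0,0,0,0,0,0,0],"jaw":[1,1,1,1,1,1,1,1,1,1,1,1,1]}'
```

```text
clock: 17.35
position: [0.4464, -0.3143, 0.0109]
ee_rot: [0.661, 0.75, 0.0, 0.0]
ft_force: [-0.2, -0.0, -1.6]
grip_width: 0.356
grasp_force: 49.8
```

```bash
python3 -m jog '{"offset":[[0,0,-0.001],[0,0,-0.001],[0,0,0],[0,0,0]],"yaw":[0,0,0,0],"jaw":[1,1,1,1]}'
```

```text
clock: 17.68
position: [0.4464, -0.3144, 0.0102]
ee_rot: [0.661, 0.75, 0.001, 0.0]
ft_force: [-7.2, 5.6, 22.1]
grip_width: 0.359
grasp_force: 52.5
```

```bash
python3 -m jog '{"offset":[[0,0,0.001],[0,0,0],[0,0,0],[0,0,0],[0,0,0],[0,0,0.01],[0,0,0.03],[0,0,0.04],[0,0,0.04],[0.01,0.03,0.03],[0.008,0.026,0],[0.008,0.026,0],[0.008,0.026,0],[0,0,0]],"yaw":[0,0,0,0,0,0,0,0,0,0,0,0,0,0],"jaw":[0.62,0.58,0.54,0.5,0.45,0.4,0.3,0.3,0.2,0.2,0.2,0.2,0.2,0.2]}'
python3 - <<'E'
from h import *
p=over(32,.2); o=manip.get_obs(); save(p,'w6.png')
print(best(p,manip.masks_of(p,'weight_20'),.016,.004,.03,(.447,-.316),o))
E
```

```text
clock: 18.85
position: [0.4817, -0.202, 0.1588]
ee_rot: [0.659, 0.752, 0.001, -0.0]
ft_force: [-0.3, 0.6, 0.6]
grip_width: 0.8
grasp_force: 0.0
tcp [ 0.48071007 -0.20471808  0.15879666] [-0.19568497 -1.10005205 -0.77813441]
dish 44 (array([ 0.6044, -0.2421]), np.float64(0.957))
dish 56 (array([ 0.6399, -0.079 ]), np.float64(0.945))
dish 68 (array([ 0.4804, -0.0451]), np.float64(0.982))
held (array([ 0.4807, -0.1927]), np.float64(0.588))
(array([ 0.4461, -0.3205]), np.float64(0.95))
```

View pics/w6.png

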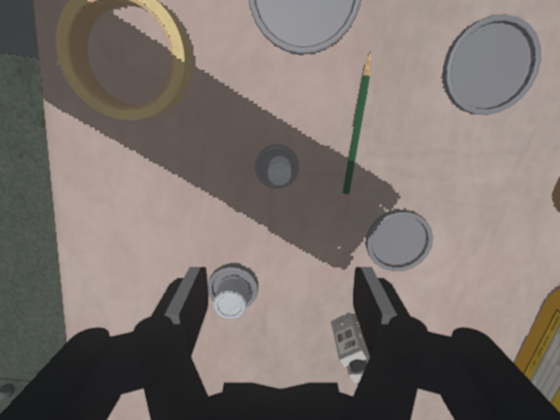

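```bash
python3 -m jog '{"offset":[[0.0036,0.0137,0.005],[0.0071,0.0274,0.01],[0.0071,0.0274,0.01],[0.0071,0.0274,0.01],[0.0071,0.0274,0.005],[0.0071,0.0274,0],[0.0071,0.0274,0],[0.0071,0.0274,0],[0.0071,0.0274,0],[0.0071,0.0274,0],[0.0071,0.0274,0],[0.0071,0.0274,0],[0.0071,0.0274,0],[0.0071,0.0274,0],[0.0071,0.0274,0],[0.0036,0.0137,0],[0,0,0],[0,0,0],[0,0,0]],"yaw":[0,0,0,0,0,0,0,0,0,0,0,0,0,0,0,0,0,0,0],"jaw":[0.1,0,0,0,0,0,0,0,0,0,0,0,0,0,0,0,0,0,0]}'
python3 - <<'E'
from h import *
manip.camera('wrist'); o=manip.get_obs(); p=manip.camera('wrist'); print(o['position']); m=manip.masks_of(p,'weight_20')
print('56',best(p,m,.028,.062,.03,(.587,.207),o))
b=best(p,m,.022,.092,.03,(.576,.304),o);print('44',b,'68',best(p,m,.034,.062,.03,(.574,.302),o,[(b[0],.022,.092,.03)]))
E
```

```text
clock: 20.68
position: [0.5866, 0.201, 0.1982]
ee_rot: [0.662, 0.749, -0.0, 0.0]
ft_force: [0.1, -0.2, 0.1]
grip_width: 1.003
grasp_force: 0.0
[0.58657931 0.20098333 0.19836513]
56 (array([0.5873, 0.2075]), np.float64(0.947))
44 (array([0.5755, 0.3044]), np.float64(0.958)) 68 (array([0.5739, 0.3008]), np.float64(0.873))
```

```bash
python3 -m jog '{"offset":[[0.0005,0.003,-0.02],[0,0,-0.035],[0,0,-0.035],[0,0,-0.024],[0,0,-0.012],[0,0,-0.006],[0,0,-0.002],[0,0,0],[0,0,0],[0,0,0],[0,0,0],[0,0,0],[0,0,0],[0,0,0],[0,0,0],[0,0,0]],"yaw":[0,0,0,0,0,0,0,0,0,0,0,0,0,0,0,0],"jaw":[0,0,0,0,0,0,0.1,0.18,0.23,0.27,0.3,0.33,0.36,0.5,0.7,1]}' 80
```

```text
clock: 22.17
position: [0.5867, 0.2066, 0.0654]
ee_rot: [0.661, 0.75, 0.0, -0.0]
ft_force: [-5.9, -2.3, 10.2]
grip_width: 0.634
grasp_force: 82.7
```

```bash
python3 -m jog '{"offset":[[0,0,0.005],[0,0,0.02],[0,0,0.03],[0.0027,-0.0143,0.025],[0.0053,-0.0286,0.01],[0.0053,-0.0286,0],[0.0053,-0.0286,0],[0.0053,-0.0286,0],[0.0053,-0.0286,0],[0.0053,-0.0286,0],[0.0053,-0.0286,0],[0.0053,-0.0286,0],[0.0053,-0.0286,0],[0.0027,-0.0143,0],[0,0,0],[0,0,0],[0,0,0],[0,0,0]],"yaw":[0,0,0,0,0,0,0,0,0,0,0,0,0,0,0,0,0,0],"jaw":[1,1,1,1,1,1,1,1,1,1,1,1,1,1,1,1,1,1]}'
python3 -c "
from h import *
over(56,.0034)"
```

```text
clock: 23.67
position: [0.6397, -0.078, 0.1538]
ee_rot: [0.66, 0.751, 0.0, -0.001]
ft_force: [-0.0, 0.1, -5.2]
grip_width: 0.627
grasp_force: 86.1
tcp [ 0.63975572 -0.07805119  0.15392815] [-0.23654695  0.17533395 -5.48073979]
dish 56 (array([ 0.6399, -0.0787]), np.float64(0.895))
dish 68 (array([ 0.4803, -0.046 ]), np.float64(0.945))
held (array([ 0.6411, -0.0775]), np.float64(0.943))
```

```bash
python3 -m jog '{"offset":[[-0.0005,-0.001,-0.015],[0,0,-0.03],[0,0,-0.035],[0,0,-0.03],[0,0,-0.02],[0,0,-0.009],[0,0,-0.004],[0,0,-0.001],[0,0,0],[0,0,0],[0,0,0],[0,0,0]],"yaw":[0,0,0,0,0,0,0,0,0,0,0,0],"jaw":[1,1,1,1,1,1,1,1,1,1,1,1]}'
```

```text
clock: 24.87
position: [0.64, -0.0806, 0.0113]
ee_rot: [0.661, 0.75, 0.001, 0.001]
ft_force: [-0.1, -0.5, -5.6]
grip_width: 0.627
grasp_force: 86.1
```

```bash
python3 -m jog '{"offset":[[0,0.0005,-0.0015],[0,0,-0.0015],[0,0,0],[0,0,0],[0,0,0]],"yaw":[0,0,0,0,0],"jaw":[1,1,1,1,1]}'
```

```text
clock: 25.28
position: [0.6396, -0.0799, 0.0075]
ee_rot: [0.661, 0.75, 0.0, 0.0]
ft_force: [-0.2, 0.6, -0.7]
grip_width: 0.632
grasp_force: 86.7
```

```bash
python3 -m jog '{"offset":[[0,0,0],[0,0,0],[0,0,0],[0,0,0],[0,0,0.005],[0,0,0.02],[0,0,0.04],[0,0,0.04],[0,0,0.04],[-0.003,0.018,0.03],[-0.004,0.027,0.02],[-0.004,0.027,0],[-0.004,0.027,0],[0,0,0]],"yaw":[0,0,0,0,0,0,0,0,0,0,0,0,0,0],"jaw":[0.3,0.25,0.2,0.15,0.12,0.1,0.1,0.1,0.1,0.1,0.1,0.1,0.1,0.1]}'
python3 - <<'E'
from h import *
p=over(32,.2); o=manip.get_obs(); save(p,'w7.png')
print(best(p,manip.masks_of(p,'weight_20'),.028,.004,.03,(.64,-.079),o))
E
```

```text
clock: 26.45
position: [0.624, 0.0262, 0.2029]
ee_rot: [0.658, 0.753, 0.002, -0.001]
ft_force: [-0.2, 1.3, -1.0]
grip_width: 0.899
grasp_force: 0.0
tcp [0.62409392 0.02294801 0.20266583] [ 0.7885489   0.17139884 -0.86267749]
dish 68 (array([ 0.48  , -0.0464]), np.float64(0.954))
held (array([0.6241, 0.0229]), np.float64(-0.0))
(array([ 0.6404, -0.0856]), np.float64(0.945))
```

View pics/w7.png

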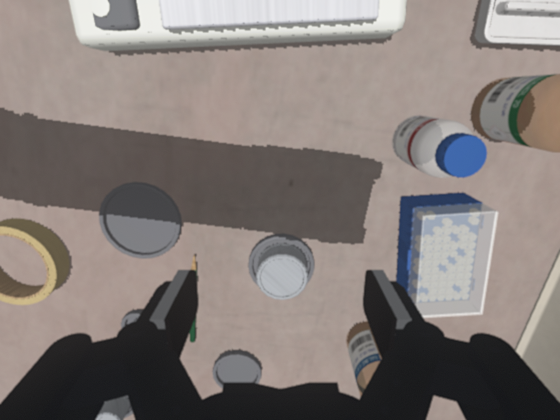

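```bash
python3 -m jog '{"offset":[[-0.0024,0.0141,0.01],[-0.0048,0.0282,0.01],[-0.0048,0.0282,0],[-0.0048,0.0282,0],[-0.0048,0.0282,0],[-0.0048,0.0282,0],[-0.0048,0.0282,0],[-0.0048,0.0282,0],[-0.0048,0.0282,0],[-0.0048,0.0282,0],[-0.0024,0.0141,0],[0,0,0],[0,0,0],[0,0,0]],"yaw":[0,0,0,0,0,0,0,0,0,0,0,0,0,0],"jaw":[0.1,0.1,0.1,0.1,0.1,0.1,0.1,0.1,0.1,0.1,0.1,0.1,0.1,0.1]}'
python3 - <<'E'
from h import *
manip.camera('wrist'); o=manip.get_obs(); p=manip.camera('wrist'); print(o['position']); m=manip.masks_of(p,'weight_20')
b=best(p,m,.022,.092,.03,(.576,.304),o);print('44',b,'68',best(p,m,.034,.062,.03,(.574,.302),o,[(b[0],.022,.092,.03)]))
E
```

```text
clock: 27.87
position: [0.5774, 0.2984, 0.2222]
ee_rot: [0.662, 0.749, -0.0, 0.001]
ft_force: [-0.9, -0.9, -0.1]
grip_width: 0.902
grasp_force: 0.0
[0.57741157 0.29835403 0.22232725]
44 (array([0.5756, 0.3042]), np.float64(0.931)) 68 (array([0.5737, 0.3015]), np.float64(0.866))
```

```bash
python3 -m jog '{"offset":[[-0.001,0.004,-0.02],[0,0,-0.035],[0,0,-0.03],[0,0,-0.022],[0,0,-0.012],[0,0,-0.006],[0,0,-0.001],[0,0,0],[0,0,0],[0,0,0],[0,0,0],[0,0,0],[0,0,0],[0,0,0],[0,0,0],[0,0,0],[0,0,0]],"yaw":[0,0,0,0,0,0,0,0,0,0,0,0,0,0,0,0,0],"jaw":[0.1,0.1,0.1,0.1,0.1,0.15,0.25,0.32,0.37,0.4,0.43,0.46,0.49,0.52,0.6,0.8,1]}' 60
```

```text
clock: 29.43
position: [0.5753, 0.3052, 0.0971]
ee_rot: [0.661, 0.75, 0.0, -0.0]
ft_force: [-4.5, -1.3, 7.3]
grip_width: 0.496
grasp_force: 60.0
```

```bash
python3 -m jog '{"offset":[[0,0,0.005],[0,0,0.02],[0,0,0.03],[0.0008,-0.0143,0.015],[0.0015,-0.0287,0],[0.0015,-0.0287,0],[0.0015,-0.0287,0],[0.0015,-0.0287,0],[0.0015,-0.0287,0],[0.0015,-0.0287,0],[0.0015,-0.0287,0],[0.0015,-0.0287,0],[0.0015,-0.0287,0],[0.0015,-0.0287,0],[0.0015,-0.0287,0],[0.0015,-0.0287,0],[0.0015,-0.0287,0],[0.0015,-0.0287,0],[0.0015,-0.0287,0],[0.0015,-0.0287,0]],"yaw":[0,0,0,0,0,0,0,0,0,0,0,0,0,0,0,0,0,0,0,0],"jaw":[1,1,1,1,1,1,1,1,1,1,1,1,1,1,1,1,1,1,1,1]}'
python3 -m jog '{"offset":[[0.0015,-0.0287,0],[0.0015,-0.0287,0],[0.0008,-0.0143,-0.01],[0,0,0],[0,0,0],[0,0,0],[0,0,0],[0,0,0]],"yaw":[0,0,0,0,0,0,0,0],"jaw":[1,1,1,1,1,1,1,1]}'
python3 -c "
from h import *
over(44,.005)"
```

```text
clock: 31.1
position: [0.5995, -0.1706, 0.1661]
ee_rot: [0.661, 0.75, -0.0, -0.0]
ft_force: [1.2, -0.3, -3.6]
grip_width: 0.497
grasp_force: 61.6
clock: 31.77
position: [0.6044, -0.2391, 0.1565]
ee_rot: [0.66, 0.751, 0.0, 0.0]
ft_force: [0.0, -0.4, -4.5]
grip_width: 0.495
grasp_force: 61.6
tcp [ 0.60431813 -0.23928003  0.15653827] [-0.47901679 -0.02336576 -2.77859878]
dish 44 (array([ 0.6035, -0.2418]), np.float64(0.951))
held (array([ 0.6059, -0.2395]), np.float64(0.943))
```

```bash
python3 -m jog '{"offset":[[-0.0015,-0.0015,-0.015],[0,0,-0.03],[0,0,-0.035],[0,0,-0.03],[0,0,-0.02],[0,0,-0.009],[0,0,-0.005],[0,0,-0.0015],[0,0,0],[0,0,0],[0,0,0],[0,0,0]],"yaw":[0,0,0,0,0,0,0,0,0,0,0,0],"jaw":[1,1,1,1,1,1,1,1,1,1,1,1]}'
```

```text
clock: 32.97
position: [0.603, -0.2419, 0.0117]
ee_rot: [0.661, 0.75, 0.0, 0.001]
ft_force: [0.0, -0.3, -3.6]
grip_width: 0.492
grasp_force: 61.7
```

```bash
python3 -m jog '{"offset":[[0,0,-0.0015],[0,0,-0.001],[0,0,0],[0,0,0],[0,0,0]],"yaw":[0,0,0,0,0],"jaw":[1,1,1,1,1]}'
```

```text
clock: 33.38
position: [0.6029, -0.2419, 0.0092]
ee_rot: [0.661, 0.75, 0.0, 0.0]
ft_force: [-1.8, 1.9, 5.1]
grip_width: 0.493
grasp_force: 62.8
```

```bash
python3 -m jog '{"offset":[[0,0,0],[0,0,0],[0,0,0],[0,0,0],[0,0,0.005],[0,0,0.02],[0,0,0.04],[0,0,0.04],[0,0,0.04],[-0.001,0.018,0.03],[-0.0015,0.028,0.02],[-0.0015,0.028,0],[-0.0015,0.028,0],[-0.0015,0.028,0],[0,0,0],[0,0,0],[0,0,0]],"yaw":[0,0,0,0,0,0,0,0,0,0,0,0,0,0,0,0,0],"jaw":[0.45,0.4,0.35,0.3,0.25,0.2,0.1,0.1,0.1,0,0,0,0,0,0,0,0]}'
python3 - <<'E'
from h import *
p=over(32,.2); o=manip.get_obs(); save(p,'w8.png')
print(best(p,manip.masks_of(p,'weight_20'),.022,.004,.03,(.603,-.242),o))
E
```

```text
clock: 34.8
position: [0.5954, -0.1125, 0.2036]
ee_rot: [0.661, 0.75, -0.0, 0.0]
ft_force: [0.5, -0.5, -0.1]
grip_width: 1.005
grasp_force: 0.0
tcp [ 0.5953083  -0.11316587  0.20345274] [ 0.12796968 -0.78682383 -0.37950841]
dish 68 (array([ 0.4808, -0.0458]), np.float64(0.952))
held (array([ 0.5953, -0.1132]), np.float64(-0.0))
(array([ 0.604 , -0.2418]), np.float64(0.929))
```

View pics/w8.png

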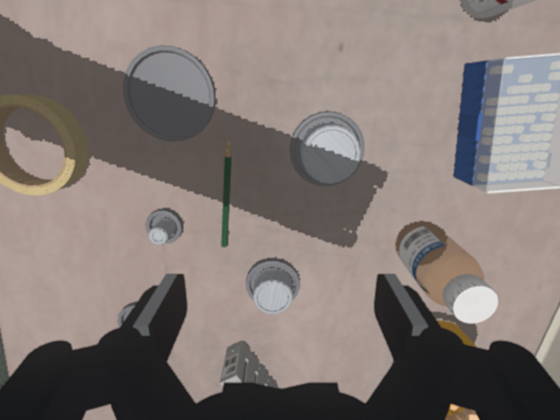

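```bash
python3 -m jog '{"offset":[[-0.0007,0.0138,0],[-0.0014,0.0276,0],[-0.0014,0.0276,0],[-0.0014,0.0276,0],[-0.0014,0.0276,0],[-0.0014,0.0276,0],[-0.0014,0.0276,0],[-0.0014,0.0276,0],[-0.0014,0.0276,0],[-0.0014,0.0276,0],[-0.0014,0.0276,0],[-0.0014,0.0276,0],[-0.0014,0.0276,0],[-0.0014,0.0276,0],[-0.0014,0.0276,0],[-0.0007,0.0138,0],[0,0,0],[0,0,0],[0,0,0],[0,0,0]],"yaw":[0,0,0,0,0,0,0,0,0,0,0,0,0,0,0,0,0,0,0,0],"jaw":[0,0,0,0,0,0,0,0,0,0,0,0,0,0,0,0,0,0,0,0]}'
python3 - <<'E'
from h import *
manip.camera('wrist'); o=manip.get_obs(); p=manip.camera('wrist'); print(o['position']); m=manip.masks_of(p,'weight_20')
print('68',best(p,m,.034,.062,.03,(.574,.302),o))
E
```

```text
clock: 36.72
position: [0.5752, 0.3001, 0.2034]
ee_rot: [0.662, 0.749, -0.0, 0.0]
ft_force: [0.7, 0.8, 0.6]
grip_width: 0.997
grasp_force: 0.0
[0.57513136 0.30033267 0.20342951]
68 (array([0.5736, 0.3009]), np.float64(0.945))
```

```bash
python3 -m jog '{"offset":[[-0.0015,0.0005,-0.02],[0,0,-0.035],[0,0,-0.03],[0,0,-0.022],[0,0,-0.014],[0,0,-0.01],[0,0,-0.007],[0,0,-0.003],[0,0,0],[0,0,0],[0,0,0],[0,0,0],[0,0,0],[0,0,0],[0,0,0],[0,0,0],[0,0,0]],"yaw":[0,0,0,0,0,0,0,0,0,0,0,0,0,0,0,0,0],"jaw":[0,0,0,0,0,0,0,0,0.05,0.1,0.14,0.17,0.2,0.24,0.4,0.7,1]}' 100
```

```text
clock: 38.28
position: [0.5726, 0.303, 0.0636]
ee_rot: [0.661, 0.75, 0.0, -0.0]
ft_force: [-6.5, -2.1, 12.4]
grip_width: 0.77
grasp_force: 107.9
```

```bash
python3 -m jog '{"offset":[[0,0,0.005],[0,0,0.02],[0,0,0.03],[-0.0038,-0.0145,0.02],[-0.0077,-0.029,0.01],[-0.0077,-0.029,0],[-0.0077,-0.029,0],[-0.0077,-0.029,0],[-0.0077,-0.029,0],[-0.0077,-0.029,0],[-0.0077,-0.029,0],[-0.0077,-0.029,0],[-0.0077,-0.029,0],[-0.0077,-0.029,0],[-0.0077,-0.029,0],[-0.0038,-0.0145,0],[0,0,0],[0,0,0],[0,0,0],[0,0,0]],"yaw":[0,0,0,0,0,0,0,0,0,0,0,0,0,0,0,0,0,0,0,0],"jaw":[1,1,1,1,1,1,1,1,1,1,1,1,1,1,1,1,1,1,1,1]}'
python3 -c "
from h import *
over(68,.0016)"
```

```text
clock: 39.95
position: [0.4806, -0.0443, 0.1468]
ee_rot: [0.661, 0.751, -0.0, -0.0]
ft_force: [1.3, 0.4, -9.9]
grip_width: 0.768
grasp_force: 114.8
tcp [ 0.48063477 -0.04432605  0.14692426] [ 0.42803177 -0.15817034 -8.98479939]
held (array([ 0.4822, -0.0462]), np.float64(0.956))
```

```bash
python3 -m jog '{"offset":[[-0.0005,0.0005,-0.015],[0,0,-0.03],[0,0,-0.03],[0,0,-0.03],[0,0,-0.018],[0,0,-0.009],[0,0,-0.005],[0,0,-0.002],[0,0,0],[0,0,0],[0,0,0],[0,0,0]],"yaw":[0,0,0,0,0,0,0,0,0,0,0,0],"jaw":[1,1,1,1,1,1,1,1,1,1,1,1]}'
```

```text
clock: 41.15
position: [0.4808, -0.0447, 0.009]
ee_rot: [0.661, 0.75, 0.001, 0.0]
ft_force: [0.2, -0.6, -9.5]
grip_width: 0.762
grasp_force: 114.6
```

```bash
python3 -m jog '{"offset":[[0,0,-0.0015],[0,0,-0.001],[0,0,-0.0005],[0,0,0],[0,0,0],[0,0,0]],"yaw":[0,0,0,0,0,0],"jaw":[1,1,1,1,1,1]}'
```

```text
clock: 41.65
position: [0.4803, -0.0447, 0.0056]
ee_rot: [0.661, 0.75, 0.0, 0.0]
ft_force: [-4.2, 0.2, 4.9]
grip_width: 0.766
grasp_force: 116.5
```

Seated (underside about 4 mm). Release, lift clear and inspect with the fixed cameras.

```bash
python3 -m jog '{"offset":[[0,0,0],[0,0,0],[0,0,0],[0,0,0],[0,0,0],[0,0,0.005],[0,0,0.02],[0,0,0.04],[0,0,0.04],[0,0,0.04],[-0.005,0.03,0.03],[-0.005,0.035,0.01],[-0.005,0.035,0.01],[-0.005,0.035,0.01],[-0.005,0.035,0.01],[-0.005,0.035,0],[-0.005,0.035,0],[-0.005,0.035,0],[0,0,0],[0,0,0]],"yaw":[0,0,0,0,0,0,0,0,0,0,0,0,0,0,0,0,0,0,0,0],"jaw":[0.2,0.17,0.13,0.1,0.06,0,0,0,0,0,0,0,0,0,0,0,0,0,0,0]}'
python3 - <<'E'
from h import *
p=manip.camera('top'); o=None
mw=manip.masks_of(p,'weight_20'); md=manip.masks_of(p,'dish_20')
for n in N: print(n,'w',best(p,mw,n/2000,.004,.03,D[n]),'d',D[n])
q=p['frame'][140:300,220:440,::-1]; cv2.imwrite('pics/t9.png',cv2.resize(q,(770,560),interpolation=cv2.INTER_CUBIC))
E
```

```text
clock: 43.32
position: [0.4397, 0.2311, 0.2196]
ee_rot: [0.66, 0.751, -0.0, 0.0]
ft_force: [-0.1, -1.3, -0.6]
grip_width: 1.002
grasp_force: 0.0
20 w (array([ 0.4805, -0.1804]), np.float64(0.782)) d (0.4763, -0.1818)
32 w (array([ 0.4486, -0.3143]), np.float64(0.896)) d (0.4477, -0.3127)
44 w (array([ 0.6055, -0.2401]), np.float64(0.903)) d (0.6036, -0.2394)
56 w (array([ 0.6418, -0.0769]), np.float64(0.924)) d (0.6398, -0.0764)
68 w (array([ 0.483 , -0.0429]), np.float64(0.906)) d (0.4815, -0.0433)
```

View pics/t9.png

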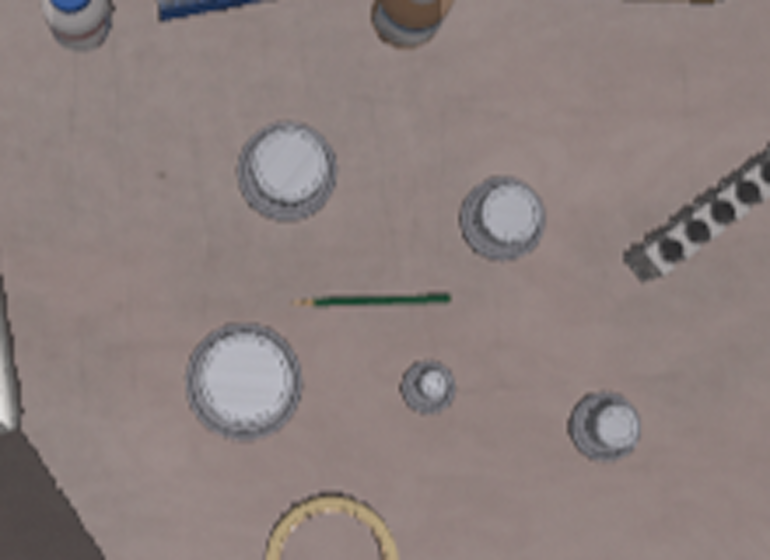

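All five weights stand upright inside their own dishes: 68 at px (245,380), 56 at (290,165), 44 at (510,212), 32 at (617,425) and 20 at (432,383). Fitted offsets from the dish centres are all under 5 mm, so I'm handing in.

```bash
python3 -c "
from workcell import manip
print(manip.hand_in())"
```

```text
the job is handed in; nothing more can be done
None
```

All five weights are standing upright in their own dishes, within about 5 mm of centre by the last camera check, and I handed the job in at about 43 s; no verdict was returned.

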